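Close down the glazing station

ROBOT

A 6-joint arm with a two-finger parallel gripper is mounted at the origin on the work surface; the furniture and walls round the work are solid. World frame = base frame: x ahead of the robot, y to its left, z up, the work surface at z = 0. Lengths are in m, angles in degrees, forces in N, time in s.
With the tool pointing down it reaches from about 0.375 to 0.9 m from the base axis. Payload 3.1 kg.
Tool frame: the origin (TCP) lies at the very end of the fingers, on their centre line; the grasp point (between the pads) lies bot.hold_point_z behind it (bot.hold_point_z is the distance from the TCP to the grasp point, in m); z points along the fingers, y is the line along which they close (so a half turn about z gives the same grasp; the last joint's range is limited). The gripper opens to 87 mm and grips with 3 to 60 N. Pads are 19 mm wide; open, the fingers measure 117 mm over their backs; the gripper's body (75 mm by 190 mm) begins 51 mm behind the grasp point.
Start: joints at [-81.159, 30.224, 82.088, -0, 67.689, -10.227], TCP at [0.204, -0.591, 0.223] pointing down, gripper open.
Joint ranges: [-176.69, 176.69], [-43.24, 126.21], [12.49, 139.97], [-82, 262], [0, 151.66], [-163.58, 163.58]. Speed limits (degrees/s): [159.86, 159.86, 180, 180, 180, 180].

INTERFACE

Orientations are given as a 3x3 rotation matrix whose columns are the frame's x, y, z axes.
In Python, from rig import bot gives the robot as it stands.
- The arm moves only by the tool apply_moves, never from a script. Its argument "plan" is one flat list of numbers, 4 for each row, row after row: the shift along the world's x, y, z normalised to -1 to 1, where 1 is 0.05 m, then the turn about the world's z normalised to -1 to 1, where 1 is 10 degrees. A call has 1 to 12 rows; each row shifts and turns the commanded pose from where the row before left it; what a row does not reach is not made up. A row lasts 1/8 s, in which the tool goes at most 62.5 mm and 10.7 degrees, less where a joint would pass 70% of its speed; a pose out of reach is approached as far as the arm can. A call with a number of a shift or a turn outside -1 to 1 is refused whole. A call with a gripper value outside its range is refused whole. "grip" is the closure, from -1 (fully open) to 1 (shut), so that 0 is half open, set as the call begins (left out, the last holds). The fingers move at their own pace and stop on an object; the grip force is fixed at half the most. Time passes only in rows, so rows that do not move let the fingers close. It gives the time, the measured TCP pose, the force, the opening and the grip force at its end, in the units of the state.
- bot.read_state(): the state, without advancing time (a new reading comes with each control period).
- bot.capture(name): name is "side" or "top" or "wrist"; returns (picture, depth): 420x560x3 uint8, red, green, blue; 420x560 float32, m along the optical axis (not along the pixel's ray), 0 where there is no reading.
- bot.camera_info(name): a dict with "vertical_fov" (degrees; the focal length in pixels is half the picture's height over the tangent of half this angle, whatever the lens; pixels are square), "cx", "cy" (the principal point, pixels), "rvec" (rotation vector, rad) and "tvec" (3), from world to camera coordinates, as OpenCV has them; the wrist camera has in their place "mount" (4x4, takes a point from camera to tool coordinates, whose origin is the TCP and whose axes are the flange's). Camera axes: x right, y down, z forward; pixel columns grow to the right and rows downward; lengths in m; the calibration is good to about 2 mm. A picture is of the moment at which its call begins: read the wrist's pose just before it. camera_info takes no time and is no camera call.
- bot.hand_in(): hands the job in; it is judged then, once.
Trained networks look in the newest picture that a camera, given by its name, has taken for a name from the list of things; names that differ only in an ending like _2 or _b are one class to them, and where a whole thing is asked for, a point or a joint stands for the part that bears it (a point fixed in the world has none). Each returns a list of dicts, best first, with "p" (0 to 1); they miss things now and then, are a little off and sometimes report something else, mostly with a low value. They report only what shows in the picture. A call takes as long as a camera call. They do not tell look-alikes from the thing itself.
- bot.outline_of(camera, target): "mask" (420x560 bool, what is visible of it) and "xy" ([column, row] as shares, 0 to 1, of the picture: columns of its width, rows of its height, amid what is visible of it).
- bot.pinpoint(camera, target): "xy" ([column, row] as shares, 0 to 1, of the picture: columns of its width, rows of its height: a listed point, or the origin of a listed thing).
The state is a dict: "time_s": time; "joint_positions": joint angles; "qvel": joint speeds; "tau": joint torques, N m; "position": TCP position; "tcp_rot": TCP orientation; "force": force on the tool from outside, world axes, zero at the start; "moment": the same for the moment, N m; "opening": opening from 0.0 (shut) to 1.0 (fully open); "grasp_force": force on a finger pad.
Only numpy, scipy, OpenCV 4.12 (cv2) and the standard library are available. Lean on these libraries where they do the work, as an engineer would, in place of code of your own. Each camera call takes 0.05 s, during which the arm holds its last target. There are 200 camera calls.

TASK

Pull open the top drawer of the plywood tool chest by its brass knob, put every fired test tile that lies on the table into it, and push the drawer fully home again. Stand the green-lidded glaze jar upright in the middle of the dock's round black rubber pad, so that it holds the little brass sensing pin down, then lay the wooden retaining bar that lies on the chest across the dock's two posts, centred and down in both notches above the jar. Leave the rust-lidded jar alone.

Things in the scene. Friction and masses are not known exactly. Their poses are not given: they have to be found in the camera images.
- tool_chest_drawer_2 (a joint): opening of the chest's top drawer in m: 0 shut, 0.11 fully out; slides very easily (about 1 N) and stays where it is left. The drawer slides out towards the robot (about world -x).
- drawer_knob (a point): centre of the top drawer's brass knob, a round knob about 18 mm wide and 17 mm high that stands out 18 mm from the drawer front (the front lies 9 mm behind this point). Moves with the drawer. Its x axis points into the chest (about world +x), so the drawer opens along -x; y along the chest's width; z up. The flat top of the chest is 38 mm above this point and its front edge overhangs the drawer front by 4 mm. The drawer starts 6 to 20 mm ajar.
- drawer_floor (a point): centre of the top drawer's inner floor, axes as at drawer_knob; moves with the drawer. The inside measures 141 mm (x) by 220 mm (y), i.e. +-70 and +-110 mm about this point. The front wall is 48 mm high over the floor, the side walls 40 mm. The chest's top covers the part of the drawer that is still inside, leaving 49 mm over the floor; with the drawer out by d, the open part runs from x = -70 mm to x = d - 83 mm. The chest's top face is 56 mm above this point.
- tool_chest: plywood two-drawer tool chest, fixed, 182 mm deep (x), 256 mm wide (y), 138 mm high; origin at the centre of its underside, x into the chest from the drawer side. The bar starts on its top. Beyond the chest's right rear corner a pencil sharpener hangs on the wall (x 0.62 m to the wall at 0.72 m, y -0.03 to 0.11 m, 0.19 to 0.31 m above the table): keep the gripper and wrist clear of it and of the wall.
- dock: fixed jar dock: plywood board 110 x 204 x 12 mm; origin at the centre of the underside, x across (about world +x, away from the robot), y along the line of the two posts, z up. A small grey box with a green lamp, 8 mm high over the board, sits at (44, 48) mm.
- dock_pad (a point): centre of the top of the dock's round black rubber pad, 80 mm across, its top 15 mm above the table; axes as the dock. The sensing pin stands up here.
- pin (a joint): how far the brass sensing pin (10 mm across, domed by its rounded rim) is pressed down, m: 0 free (it then stands 4 mm above the pad), about 0.004 when the jar stands on it flat on the pad. It is a soft spring, under 1 N; the jar's own weight holds it down.
- rest_mid (a point): point half-way between the two posts at the level of the notch floors, 92 mm above the table; axes as the dock. The posts stand at y = +-85 mm, each 46 mm (x) by 24 mm (y); the lips on either side of a notch rise to 107 mm. Each notch is 36 mm wide (x).
- bar_mid (a point): centre of the loose wooden retaining bar with brass end bands, 230 mm long (its y axis) x 26 mm wide (x) x 14 mm high (z), 90 g; lies flat at the start on top of the tool chest.
- jar_green_mid (a point): centre (34 mm above its underside) of the jar with the green lid, 56 mm across the body, 68 mm high in all; body up to 49 mm, lid above about 48 mm across; about 0.22 kg.
- jar_rust_mid (a point): centre (34 mm above its underside) of the similar jar with the rust-orange lid, 57 mm across, 68 mm high, not needed.
- tile_a_mid (a point): centre of a loose square fired test tile, 34 x 34 x 6 mm, green glaze on one half; z up, sides along its x and y axes; may be absent
- tile_b_mid (a point): centre of a loose square fired test tile, 36 x 36 x 6 mm, rust-orange glaze on one half; z up, sides along its x and y axes; may be absent
- tile_c_mid (a point): centre of a loose square fired test tile, 42 x 42 x 6 mm, cream glaze on one half; z up, sides along its x and y axes; may be absent
- tile_d_mid (a point): centre of a loose square fired test tile, 34 x 34 x 6 mm, green glaze on one half (same as tile_a); z up, sides along its x and y axes; may be absent
There are look-alikes about, which are no part of the job. What is shaped like the part that bears tile_c_mid but turquoise is not meant.

How it is judged (in metres and radians):
On the way, in this order (a step that is already met when the one before it is completed fails the run):
1. the top drawer is pulled at least 70 mm open (value of joint tool_chest_drawer_2 above 0.07 m), for 0.2 s.
2. every test tile that is present lies in the open drawer (x of tile_a_mid in the frame of drawer_floor between -0.071 and 0.071 m and y of tile_a_mid in the frame of drawer_floor between -0.111 and 0.111 m and z of tile_a_mid in the frame of drawer_floor between -0.003 and 0.042 m and x of tile_b_mid in the frame of drawer_floor between -0.071 and 0.071 m and y of tile_b_mid in the frame of drawer_floor between -0.111 and 0.111 m and z of tile_b_mid in the frame of drawer_floor between -0.003 and 0.042 m and x of tile_c_mid in the frame of drawer_floor between -0.071 and 0.071 m and y of tile_c_mid in the frame of drawer_floor between -0.111 and 0.111 m and z of tile_c_mid in the frame of drawer_floor between -0.003 and 0.042 m and x of tile_d_mid in the frame of drawer_floor between -0.071 and 0.071 m and y of tile_d_mid in the frame of drawer_floor between -0.111 and 0.111 m and z of tile_d_mid in the frame of drawer_floor between -0.003 and 0.042 m), for 0.2 s.
At the end, for the whole second after the job is handed in: The top drawer is shut to within 6 mm with all present tiles in it; the green-lidded jar stands upright within 12 mm of the pad's centre, pin pressed 3 mm or more; the bar lies flat in both notches, within 16 mm of centred along its length (all of step 2 and value of joint tool_chest_drawer_2 below 0.006 m and value of joint pin above 0.003 m and horizontal distance between jar_green_mid and dock_pad below 0.012 m and angle between jar_green_mid's own z axis and vertical below 0.08 rad and z of jar_green_mid in the frame of dock_pad between 0.028 and 0.04 m and x of bar_mid in the frame of rest_mid between -0.009 and 0.009 m and y of bar_mid in the frame of rest_mid between -0.016 and 0.016 m and z of bar_mid in the frame of rest_mid between 0.003 and 0.011 m and angle between the y axis of bar_mid and the y axis of rest_mid, either way round below 0.1 rad); the robot touches nothing.
It fails at once if the rust-lidded jar is pushed more than 40 mm away or tipped over (distance of jar_rust_mid from where it was at the start of the episode above 0.04 m or angle between jar_rust_mid's own z axis and vertical above 0.5 rad).
Of tile_a, tile_b, tile_c, tile_d only 2 to 4 are there at a start; the rules pass over those that are not, and their reading is None.
At some moment in a run one of tile_a, tile_b, tile_c, tile_d, bar may be knocked a few centimetres aside while the robot is not near it.
Once in a run the grip may slacken for a moment while it holds something.
It also fails if it takes over 210 s, if anything falls off the work surface, if the arm or the gripper's body presses on something with over 40 N, if the wrist force passes 120 N, or if a joint passes its speed limit or range.

## Working session

There is one attempt and no reset: what is moved stays moved. The work goes in short steps, Python scripts to look and compute and a tool call to move; the robot and the scene stay as the last step left them, time stands still between calls to the robot, and variables do not carry over. Pictures are saved under pics/ and viewed, at most 18 in all, crops included, and the job is handed in when it is done.

Besides the shell and the picture viewer there is one more tool, called after "Emit:" by a JSON object that holds its "api" and its "payload", one argument or row to a line. apply_moves: Moves the arm, as the interface text tells. Its arguments: {"type":"object","properties":{"plan":{"type":"array","items":{"type":"number"}},"grip":{"type":"number"}},"required":["plan"]}

```bash
ls; mkdir -p pics
cat > h.py <<'E'
import numpy as np, cv2
from rig import bot
def cam(name, st=None):
    ci=bot.camera_info(name); f=210/np.tan(np.radians(ci["vertical_fov"])/2)
    if "mount" in ci:
        T=np.eye(4); T[:3,:3]=np.array(st["tcp_rot"]); T[:3,3]=st["position"]; M=T@np.array(ci["mount"])
    else:
        R=cv2.Rodrigues(np.array(ci["rvec"],float))[0]; M=np.eye(4); M[:3,:3]=R.T; M[:3,3]=-R.T@np.array(ci["tvec"],float).ravel()
    return f,ci["cx"],ci["cy"],M
def shot(name,save=None):
    st=bot.read_state(); im,d=bot.capture(name)
    if save: cv2.imwrite(f"pics/{save}.png",im[:,:,::-1])
    return im,d,cam(name,st)
def cloud(d,c):
    f,cx,cy,M=c; v,u=np.mgrid[:d.shape[0],:d.shape[1]]
    P=np.stack([(u-cx)/f*d,(v-cy)/f*d,d],-1)@M[:3,:3].T+M[:3,3]
    P[d<=0]=np.nan; return P
def at_z(xy,c,z):
    f,cx,cy,M=c; r=M[:3,:3]@np.array([(xy[0]*560-cx)/f,(xy[1]*420-cy)/f,1.]); return M[:3,3]+r*(z-M[2,3])/r[2]
def pr(*a): print(*[np.round(np.array(x,float),4).tolist() if not isinstance(x,str) else x for x in a])
E
python3 - <<'E'
from h import *
pr("hold",bot.hold_point_z)
for n in ["top","side"]:
    im,d,c=shot(n,n+"0"); pr(n,c[3][:3,3],c[3][:3,2]); P=cloud(d,c); np.save(n+"P.npy",P)
    for t in ["tile_a_mid","tile_b_mid","tile_c_mid","jar_green_mid","jar_rust_mid","bar_mid","drawer_knob","dock_pad","rest_mid","tool_chest","dock"]:
        for r in bot.pinpoint(n,t):
            xy=r["xy"]; u,v=int(min(559,xy[0]*560)),int(min(419,xy[1]*420)); pr(t,r["p"],[u,v],P[v,u])
E
```

```text
pics
hold 0.0187
top [0.4336, -0.0616, 0.9397] [0.1069, -0.0219, -0.994]
tile_a_mid 0.58 [329.0, 243.0] [0.4576, -0.1994, 0.0062]
tile_c_mid 0.59 [382.0, 257.0] [0.4225, -0.3194, 0.0054]
tile_c_mid 0.38 [288.0, 191.0] [0.5708, -0.1065, 0.0644]
jar_green_mid 0.76 [251.0, 205.0] [0.5419, -0.026, 0.0676]
jar_rust_mid 0.91 [288.0, 188.0] [0.5766, -0.1065, 0.0685]
bar_mid 0.58 [140.0, 174.0] [0.5978, 0.185, 0.1511]
drawer_knob 0.71 [140.0, 231.0] [0.4897, 0.1977, 0.1078]
drawer_knob 0.65 [325.0, 244.0] [0.4556, -0.1904, 0.0047]
dock_pad 0.73 [368.0, 171.0] [0.6206, -0.2953, 0.0147]
rest_mid 0.6 [374.0, 169.0] [0.6255, -0.3102, 0.0122]
tool_chest 0.67 [155.0, 194.0] [0.5596, 0.1591, 0.1392]
dock 0.64 [364.0, 176.0] [0.6089, -0.2852, 0.0157]
side [0.3645, -0.9635, 0.8811] [0.1419, 0.7534, -0.642]
tile_a_mid 0.74 [258.0, 302.0] [0.4574, -0.2129, 0.0076]
tile_c_mid 0.66 [280.0, 182.0] [0.5587, 0.0688, 0.1048]
tile_c_mid 0.49 [245.0, 346.0] [0.4147, -0.32, 0.0086]
tile_c_mid 0.42 [233.0, 243.0] [0.4274, -0.0217, 0.0088]
tile_c_mid 0.28 [248.0, 154.0] [0.6471, 1.4762, -0.7402]
jar_green_mid 0.84 [283.0, 233.0] [0.5428, -0.0509, 0.0468]
jar_rust_mid 0.92 [298.0, 252.0] [0.5611, -0.1302, 0.0574]
jar_rust_mid 0.19 [280.0, 184.0] [0.5593, 0.0725, 0.0959]
bar_mid 0.86 [283.0, 138.0] [0.5891, 0.1872, 0.1533]
bar_mid 0.48 [284.0, 234.0] [0.5448, -0.0531, 0.0453]
drawer_knob 0.51 [245.0, 156.0] [0.4907, 0.1951, 0.106]
dock_pad 0.6 [337.0, 317.0] [0.6088, -0.2897, 0.0155]
rest_mid 0.68 [344.0, 297.0] [0.6378, -0.2403, 0.0153]
rest_mid 0.3 [236.0, 241.0] [0.4357, -0.011, 0.004]
tool_chest 0.86 [279.0, 184.0] [0.5561, 0.0686, 0.0992]
tool_chest 0.16 [339.0, 317.0] [0.6114, -0.2943, 0.0204]
dock 0.58 [339.0, 322.0] [0.6091, -0.3036, 0.0164]
```

View pics/top0.png

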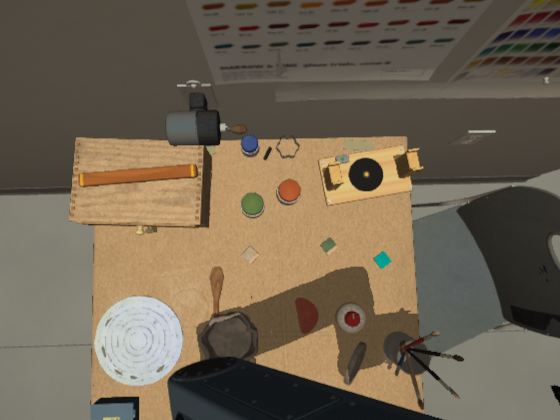

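View pics/side0.png

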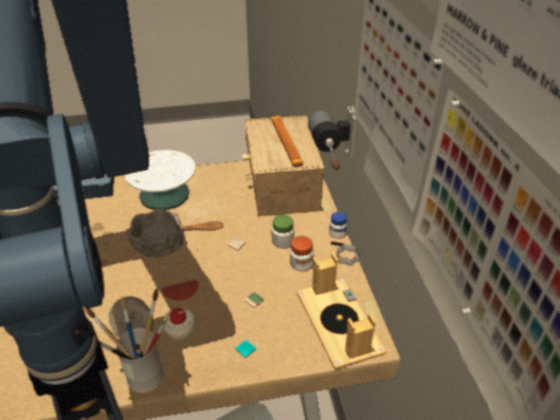

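The top view shows the chest at about (140,185), with the bar on it and the knob at (145,230). The green jar is at (252,204), the rust jar at (289,190) and the dock pad at (366,174). The cream tile is at (250,254), the green one at (329,245), and the turquoise decoy at (382,259). Next I'll get exact geometry from the depth data.

Run:
```python
from h import *
P=np.load("topP.npy"); S=np.load("sideP.npy")
def rect(m,P,name):
    q=P[m][:, :2].astype(np.float32)
    if len(q)<5: print(name,len(q));return
    r=cv2.minAreaRect(q*1000); b=cv2.boxPoints(r); pr(name,[len(q)],np.array(r[0])/1000,r[1],[r[2]],"med",np.nanmedian(P[m],0))
def box(P,x0,x1,y0,y1,z0,z1): 
    x,y,z=P[...,0],P[...,1],P[...,2]; return (x>x0)&(x<x1)&(y>y0)&(y<y1)&(z>z0)&(z<z1)
for n,Q in (("top",P),("side",S)):
    rect(box(Q,.4,.72,0.02,.36,.13,.145),Q,n+" chest")
    rect(box(Q,.4,.72,0.02,.36,.1475,.16),Q,n+" bar")
    rect(box(Q,.44,.51,0.15,.25,.09,.12),Q,n+" knob")
    rect(box(Q,.5,.7,-.27,-.15,.095,.115),Q,n+" postL")
    rect(box(Q,.5,.7,-.42,-.3,.095,.115),Q,n+" postR")
    rect(box(Q,.5,.7,-.42,-.15,.008,.018),Q,n+" dock")
    rect(box(Q,.5,.6,-.08,.0,.062,.075),Q,n+" green")
    rect(box(Q,.5,.65,-.16,-.07,.062,.075),Q,n+" rust")
    rect(box(Q,.41,.5,-.06,.02,.0035,.012),Q,n+" cream")
    rect(box(Q,.4,.5,-.24,-.15,.0035,.012),Q,n+" tileg")
    rect(box(Q,.38,.48,-.36,-.26,.0035,.012),Q,n+" turq")
# knob profile
m=box(P,.44,.52,.1,.3,.04,.13); print(np.round(P[m][::8],3).tolist()[:40])
```

```text
top chest [9298.0] [0.6076, 0.1924] [333.1792, 224.662] [89.9961] med [0.5725, 0.1985, 0.1379]
top bar [1608.0] [0.6485, 0.1895] [143.0812, 331.6661] [0.0025] med [0.596, 0.1941, 0.1518]
top knob [98.0] [0.4923, 0.1997] [97.5352, 17.3358] [86.8409] med [0.4982, 0.1998, 0.1056]
top postL [75.0] [0.5999, -0.2049] [45.9804, 22.7842] [8.4953] med [0.6166, -0.2044, 0.1051]
top postR [76.0] [0.625, -0.3728] [46.2231, 24.2961] [8.1362] med [0.6084, -0.3717, 0.1056]
top dock [3237.0] [0.6125, -0.2888] [110.1459, 203.6858] [8.5544] med [0.6071, -0.2941, 0.012]
top green [381.0] [0.5456, -0.027] [45.3847, 46.1062] [88.2764] med [0.5446, -0.0277, 0.0664]
top rust [376.0] [0.5721, -0.1083] [46.8499, 45.6872] [74.2997] med [0.5724, -0.1085, 0.0664]
top cream [146.0] [0.451, -0.0265] [71.7074, 66.8457] [73.2807] med [0.4355, -0.0176, 0.0054]
top tileg [149.0] [0.4511, -0.1911] [65.1983, 76.3999] [78.0393] med [0.4507, -0.1985, 0.0055]
top turq [171.0] [0.4256, -0.327] [102.562, 58.6564] [31.8095] med [0.4158, -0.3196, 0.0055]
side chest [3163.0] [0.6141, 0.192] [264.9839, 225.2766] [86.945] med [0
[... 1160 characters left out ...]
8], [0.503, 0.213, 0.129], [0.502, 0.189, 0.129], [0.501, 0.169, 0.13], [0.501, 0.142, 0.128], [0.505, 0.285, 0.09], [0.504, 0.266, 0.098], [0.503, 0.246, 0.107], [0.502, 0.228, 0.113], [0.502, 0.212, 0.115], [0.5, 0.192, 0.125], [0.5, 0.175, 0.129], [0.499, 0.152, 0.13], [0.498, 0.127, 0.128], [0.503, 0.24, 0.08], [0.502, 0.221, 0.086], [0.5, 0.199, 0.104], [0.5, 0.184, 0.099], [0.499, 0.166, 0.107], [0.498, 0.149, 0.111], [0.497, 0.13, 0.12], [0.496, 0.113, 0.128], [0.498, 0.201, 0.103], [0.498, 0.156, 0.082], [0.497, 0.138, 0.089], [0.496, 0.119, 0.099], [0.495, 0.102, 0.105], [0.494, 0.201, 0.102], [0.492, 0.205, 0.105], [0.496, 0.201, 0.042], [0.49, 0.196, 0.106], [0.494, 0.197, 0.041]]
```

Run:
```python
from h import *
im=cv2.imread("pics/top0.png"); cv2.imwrite("pics/crop1.png",cv2.resize(im[120:380,60:440],None,fx=2.1,fy=2.1,interpolation=cv2.INTER_CUBIC))
```

```text
(no output)
```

View pics/crop1.png

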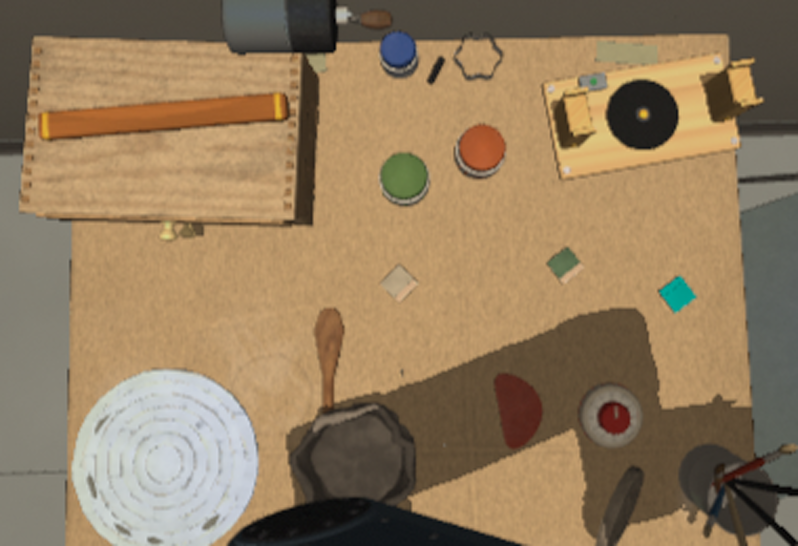

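The crop shows a cream tile at crop pixel (398,282), a green half tile at (563,265) and the turquoise decoy at (677,294). No other tiles are visible outside the arm. Next I'll measure the knob and the tiles.

Run:
```python
from h import *
im,d,c=shot("top"); P=cloud(d,c); z=P[...,2]
m=(z>.1335)&(z<.143)&(P[...,1]>.07)&(P[...,1]<.325)&(P[...,0]<.68)&(P[...,0]>.46)
# front edge fit
q=P[m]; e=[]
for y in np.arange(.08,.31,.01):
    s=q[abs(q[:,1]-y)<.005]; e.append((y,s[:,0].min()))
e=np.array(e); k=np.polyfit(e[:,0],e[:,1],1); pr("edge",k,e[:,1]-np.polyval(k,e[:,0])); pr("ylim",[q[:,1].min(),q[:,1].max(),q[:,0].max()])
dx=P[...,0]-np.polyval(k,P[...,1])
for n in ("top","side"):
    if n=="side": im2,d2,c2=shot("side"); P2=cloud(d2,c2)
    else: P2=P
    dd=P2[...,0]-np.polyval(k,P2[...,1]); m=(P2[...,2]>.09)&(P2[...,2]<.112)&(dd<-.006)&(dd>-.06)&(P2[...,1]>.17)&(P2[...,1]<.24)
    pr(n+" knob",[m.sum()],P2[m].min(0),P2[m].max(0),P2[m].mean(0))
# bar
m=(z>.1475)&(z<.158)&(P[...,0]<.64)&(P[...,0]>.54)&(P[...,1]>.05)&(P[...,1]<.33)
r=cv2.minAreaRect((P[m][:,:2]*1000).astype(np.float32)); pr("bar",r[0],r[1],[r[2]])
f,cx,cy,M=c
hsv=cv2.cvtColor(im,cv2.COLOR_RGB2HSV)
for t in ["tile_a_mid","tile_b_mid","tile_c_mid"]:
    for o in bot.outline_of("top",t):
        mk=o["mask"]; v,u=np.nonzero(mk)
        w=np.array([at_z([(a+.5)/560,(b+.5)/420],c,.006)[:2] for a,b in zip(u,v)])*1000
        r=cv2.minAreaRect(w.astype(np.float32)); pr(t,o["p"],[len(u)],r[0],r[1],[r[2]],"rgb",im[mk].mean(0))
st=bot.read_state(); pr("rot",st["tcp_rot"],st["position"])
```

```text
edge [0.0544, 0.4933] [0.0006, 0.0004, 0.0001, -0.0, -0.0005, -0.0006, -0.0006, 0.0007, 0.0004, 0.0002, -0.0001, -0.0003, -0.0005, -0.0007, 0.0007, 0.0005, 0.0002, -0.0002, -0.0019, -0.0005, 0.0009, 0.0008, 0.0003]
ylim [0.0701, 0.325, 0.6775]
top knob [47.0] [0.4837, 0.1936, 0.0976] [0.4982, 0.2096, 0.1105] [0.4893, 0.1997, 0.1046]
side knob [28.0] [0.4848, 0.1859, 0.0946] [0.4964, 0.2033, 0.1104] [0.49, 0.1947, 0.1042]
bar [596.1626, 190.8466] [26.5162, 228.5063] [3.5357]
tile_a_mid 0.51 [178.0] [448.6645, -199.2401] [30.0377, 30.815] [36.5186] rgb [127.3483, 126.191, 91.9101]
tile_b_mid 0.28 [4359.0] [614.1995, -307.0995] [110.6846, 239.1644] [8.7239] rgb [157.8355, 129.6495, 84.4001]
tile_c_mid 0.5 [174.0] [433.1457, -18.7669] [28.9493, 28.6701] [43.6838] rgb [185.5805, 160.1264, 125.0115]
tile_c_mid 0.44 [174.0] [414.2475, -319.4997] [30.1284, 30.6145] [36.0257] rgb [17.592, 154.931, 138.431]
rot [[0.9451, 0.3267, -0.0], [0.3267, -0.9451, 0.0001], [0.0, -0.0001, -1.0]] [0.2042, -0.5907, 0.2225]
```

Emit:
{"api": "apply_moves", "payload": {
  "plan": [0,0,1,0,0,0,1,0,0.7,1,0,-1,0.7,1,0,-1,0.7,1,0,-0.22,0.7,1,0,0,0.7,1,0,0,0.7,1,0,0,0,1,0,0,0,1,0,0,0,1,0,0,0,0,0,0],
  "grip": -1
}}

```text
time_s: 2.95
position: [0.4134, -0.1375, 0.3227]
tcp_rot: [[0.999, -0.05, -0.001], [-0.05, -0.999, 0.001], [-0.001, -0.001, -1.0]]
force: [0.2, -0.4, 0.1]
opening: 1.0
grasp_force: 0.0
```

Run:
```python
from h import *
st=bot.read_state(); pr(st["position"],st["tcp_rot"])
im,d,c=shot("wrist","w1"); pr(c[3][:3,3],c[3][:3,2])
im,d,c=shot("top","top1")
```

```text
[0.4134, -0.1375, 0.3227] [[0.9988, -0.0499, -0.0005], [-0.0499, -0.9988, 0.001], [-0.0006, -0.0009, -1.0]]
[0.4906, -0.141, 0.4841] [-0.2841, 0.0151, -0.9587]
```

View pics/w1.png

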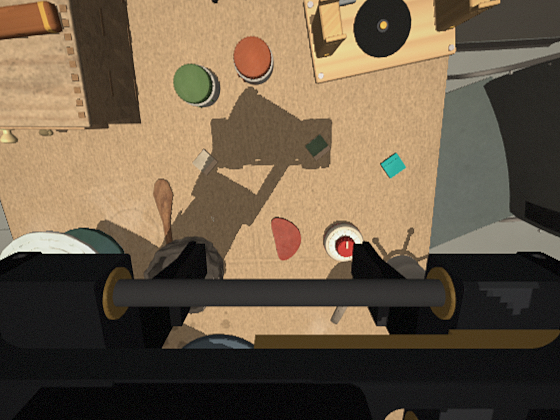

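View pics/top1.png

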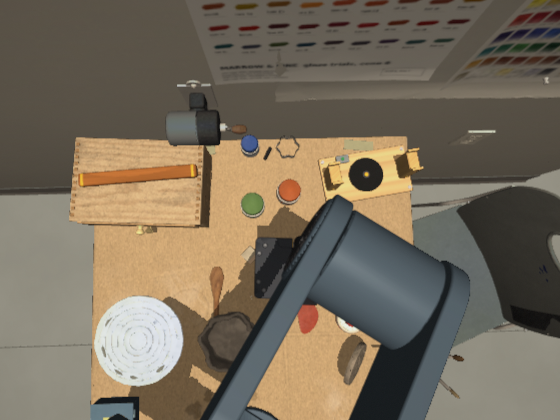

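The wrist view shows only two real tiles, the cream one at (205,160) and the green one at (317,147), plus the turquoise decoy at (392,165). Next I'll go to the knob.

Emit:
{"api": "apply_moves", "payload": {
  "plan": [0.2,0.96,0,0,0.2,0.96,0,0,0.2,0.96,0,0,0.2,0.96,0,0,0.2,0.96,0,0,0.2,0.96,-0.8,0,0.2,0.95,-0.8,0,0,0,-0.8,0,0,0,0,0]
}}

```text
time_s: 4.18
position: [0.4827, 0.1929, 0.2003]
tcp_rot: [[0.998, -0.055, -0.007], [-0.055, -0.998, -0.002], [-0.007, 0.002, -1.0]]
force: [-0.7, 0.4, -0.4]
opening: 0.998
grasp_force: 0.0
```

Run:
```python
from h import *
st=bot.read_state(); pr(st["position"],st["tcp_rot"])
im,d,c=shot("wrist","w2"); P=cloud(d,c); pr(c[3][:3,3],c[3][:3,2])
for r in bot.pinpoint("wrist","drawer_knob"): pr(r["p"],r["xy"],at_z(r["xy"],c,.1))
m=(P[...,2]>.085)&(P[...,2]<.115)&(P[...,1]>.16)&(P[...,1]<.24)&(P[...,0]>.46)&(P[...,0]<.4985)
pr([m.sum()],*[np.percentile(P[m],k,axis=0) for k in (2,50,98)])
m=(P[...,2]>.13)&(P[...,2]<.145)&(abs(P[...,1]-.17)<.006); pr(np.percentile(P[m],[1,50],axis=0))
```

```text
[0.4827, 0.1929, 0.2003] [[0.9984, -0.0554, -0.0074], [-0.0554, -0.9985, -0.0017], [-0.0073, 0.0021, -1.0]]
[0.5611, 0.1894, 0.3612] [-0.2906, 0.0141, -0.9567]
0.56 [0.4823, 0.4774] [0.4912, 0.2005, 0.1]
[198.0] [0.4831, 0.1927, 0.1003] [0.4886, 0.2004, 0.1057] [0.4935, 0.2079, 0.1086]
[[0.5032, 0.1641, 0.1365], [0.5614, 0.17, 0.1382]]
```

View pics/w2.png

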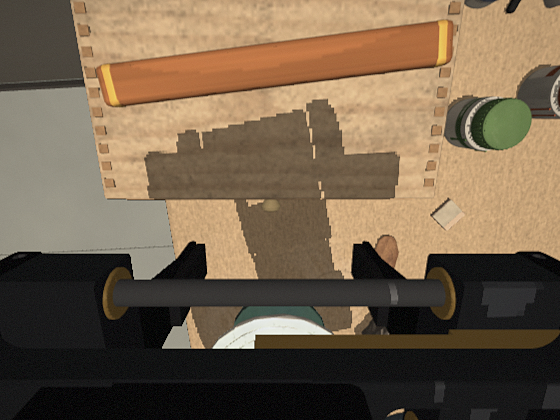

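Emit:
{"api": "apply_moves", "payload": {
  "plan": [0.1,0.14,-0.4,0,0,0,-0.4,0,0,0,0,0,0,0,0,0]
}}

```text
time_s: 4.78
position: [0.4906, 0.2005, 0.1651]
tcp_rot: [[0.998, -0.056, 0.004], [-0.056, -0.998, 0.001], [0.004, -0.001, -1.0]]
force: [0.1, -0.2, 0.2]
opening: 0.999
grasp_force: 0.0
```

Run:
```python
from h import *
P=np.load("topP.npy")
m=(P[...,2]>.03)&(P[...,1]>.08)&(P[...,0]<.45)&(P[...,0]>.1); q=P[m]; pr("wheel",q.min(0),np.percentile(q,50,axis=0),q.max(0)); 
i=q[:,0].argmax(); pr(q[i]); pr(bot.read_state()["position"])
```

```text
wheel [0.1009, 0.08, 0.03] [0.258, 0.21, 0.0877] [0.3588, 0.3179, 0.3236]
[0.3588, 0.2176, 0.086]
[0.4906, 0.2005, 0.1651]
```

Emit:
{"api": "apply_moves", "payload": {
  "plan": [-0.05,0,-0.5,0,0,0,-0.5,0,0,0,-0.5,0,0,0,0,0,0,0,0,0]
}}

```text
time_s: 5.4
position: [0.4878, 0.201, 0.0897]
tcp_rot: [[0.998, -0.055, 0.003], [-0.055, -0.998, 0.0], [0.003, -0.001, -1.0]]
force: [0.0, 0.2, 0.2]
opening: 1.002
grasp_force: 0.0
```

Emit:
{"api": "apply_moves", "payload": {
  "plan": [0,0,0,0,0,0,0,0,0,0,0,0,0,0,0,0,0,0,0,0,0,0,0,0,0,0,0,0,0,0,0,0],
  "grip": 1
}}

```text
time_s: 6.4
position: [0.4863, 0.2, 0.0882]
tcp_rot: [[0.999, -0.053, -0.001], [-0.053, -0.999, -0.002], [-0.001, 0.002, -1.0]]
force: [-0.3, -0.8, 1.2]
opening: 0.178
grasp_force: 30.1
```

Emit:
{"api": "apply_moves", "payload": {
  "plan": [-0.27,0.015,0,0,-0.27,0.015,0,0,-0.27,0.015,0,0,-0.27,0.015,0,0,-0.27,0.015,0,0,-0.27,0.015,0,0,-0.27,0.015,0,0,0,0,0,0,0,0,0,0]
}}

```text
time_s: 7.52
position: [0.3903, 0.2054, 0.0882]
tcp_rot: [[0.999, -0.053, -0.003], [-0.053, -0.999, -0.002], [-0.003, 0.002, -1.0]]
force: [-1.3, -7.2, 0.6]
opening: 0.176
grasp_force: 30.0
```

Emit:
{"api": "apply_moves", "payload": {
  "plan": [0,0,0,0,0,0,0,0,0,0,0,0,0,0,0,0,0,0,0.6,0,0,0,1,0,0,0,1,0,0,0,0.4,0,0,-0.7,0,0,0,-1,0,0,0,0,0,0],
  "grip": -1
}}

```text
time_s: 8.9
position: [0.392, 0.1191, 0.2384]
tcp_rot: [[0.998, -0.059, 0.0], [-0.059, -0.998, -0.0], [0.0, 0.0, -1.0]]
force: [-0.6, 0.3, 0.1]
opening: 0.999
grasp_force: 0.0
```

```bash
cat >> h.py <<'E'
def tiles(name="wrist",cls=("tile_a_mid","tile_c_mid")):
    im,d,c=shot(name)
    for t in cls:
        for o in bot.outline_of(name,t):
            if o["p"]<.3: continue
            v,u=np.nonzero(o["mask"])
            w=np.array([at_z([(a+.5)/560,(b+.5)/420],c,.006)[:2] for a,b in zip(u,v)])*1000
            r=cv2.minAreaRect(w.astype(np.float32)); pr(t,o["p"],[len(u)],"centre",r[0],"size",r[1],[r[2]],"rgb",im[o["mask"]].mean(0))
    return im,d,c
E
python3 - <<'E'
from h import *
pr(bot.read_state()["position"])
im,d,c=tiles(); cv2.imwrite("pics/w3.png",im[:,:,::-1])
P=cloud(d,c)
m=(P[...,2]>.12)&(P[...,2]<.134)&(P[...,1]>.05)&(P[...,1]<.36)&(P[...,0]<.5)&(P[...,0]>.37); pr("front wall",[m.sum()],np.percentile(P[m],[1,50,99],axis=0))
m=(P[...,2]>.075)&(P[...,2]<.09)&(P[...,1]>.1)&(P[...,1]<.3)&(P[...,0]<.5)&(P[...,0]>.37); pr("floor",[m.sum()],np.percentile(P[m],[1,50,99],axis=0))
E
```

```text
[0.392, 0.1191, 0.2384]
tile_a_mid 0.63 [694.0] centre [449.6318, -197.7353] size [31.9846, 35.565] [34.9972] rgb [117.33, 116.4006, 88.4928]
tile_c_mid 0.8 [561.0] centre [435.1502, -17.1174] size [30.603, 30.0265] [44.3233] rgb [188.7059, 165.5455, 134.6221]
front wall [3670.0] [[0.4006, 0.0861, 0.1201], [0.4122, 0.2023, 0.1286], [0.4973, 0.3184, 0.1314]]
floor [15798.0] [[0.4099, 0.1018, 0.0807], [0.458, 0.1915, 0.0826], [0.4992, 0.2942, 0.0898]]
```

View pics/w3.png

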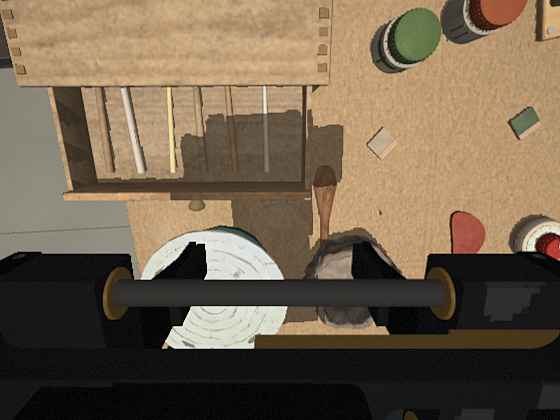

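The drawer is open with pencils lying in it, and its front wall is at row 190. The cream tile is at (382,142) and the green one at (525,122). The cream tile measures smaller than the 42 mm given, so I'll check it from close by.

Emit:
{"api": "apply_moves", "payload": {
  "plan": [0.1,-0.5,0,1,0.1,-0.5,0,1,0.1,-0.5,-0.2,1,0.1,-0.5,-0.3,1,0.1,-0.5,-0.3,0.72,0.1,-0.22,0,0,0,0,0,0,0,0,0,0]
}}

```text
time_s: 10.05
position: [0.4221, -0.0139, 0.1987]
tcp_rot: [[0.718, 0.696, 0.001], [0.696, -0.718, 0.0], [0.001, 0.0, -1.0]]
force: [0.1, 0.1, -0.5]
opening: 0.999
grasp_force: 0.0
```

Run:
```python
from h import *
st=bot.read_state();pr(st["position"],st["tcp_rot"])
im,d,c=tiles(); P=cloud(d,c)
t=np.array([.435,-.017])
m=(np.hypot(P[...,0]-t[0],P[...,1]-t[1])<.05)
v,u=np.nonzero(m); s=im[v.min():v.max()+1,u.min():u.max()+1]; pr([u.min(),v.min()])
cv2.imwrite("pics/w4.png",cv2.resize(s[:,:,::-1],None,fx=4,fy=4)); print(s.shape)
m&=(P[...,2]>.0035)&(P[...,2]<.012); r=cv2.minAreaRect((P[m][:,:2]*1000).astype(np.float32)); pr([m.sum()],r[0],r[1],[r[2]],np.median(P[m],0))
```

```text
[0.4221, -0.0139, 0.1987] [[0.7184, 0.6956, 0.0005], [0.6956, -0.7184, 0.0002], [0.0005, 0.0002, -1.0]]
tile_a_mid 0.58 [223.0] centre [458.9821, -194.2695] size [17.0216, 36.0126] [5.1915] rgb [113.0717, 123.9462, 93.1839]
tile_c_mid 0.79 [600.0] centre [435.0753, -18.2384] size [29.4911, 29.0628] [44.0854] rgb [117.36, 103.28, 84.5633]
[94.0, 141.0]
(279, 466, 3)
[593.0] [434.9548, -17.6462] [29.798, 29.2537] [44.0302] [0.4347, -0.0173, 0.0056]
```

View pics/w4.png

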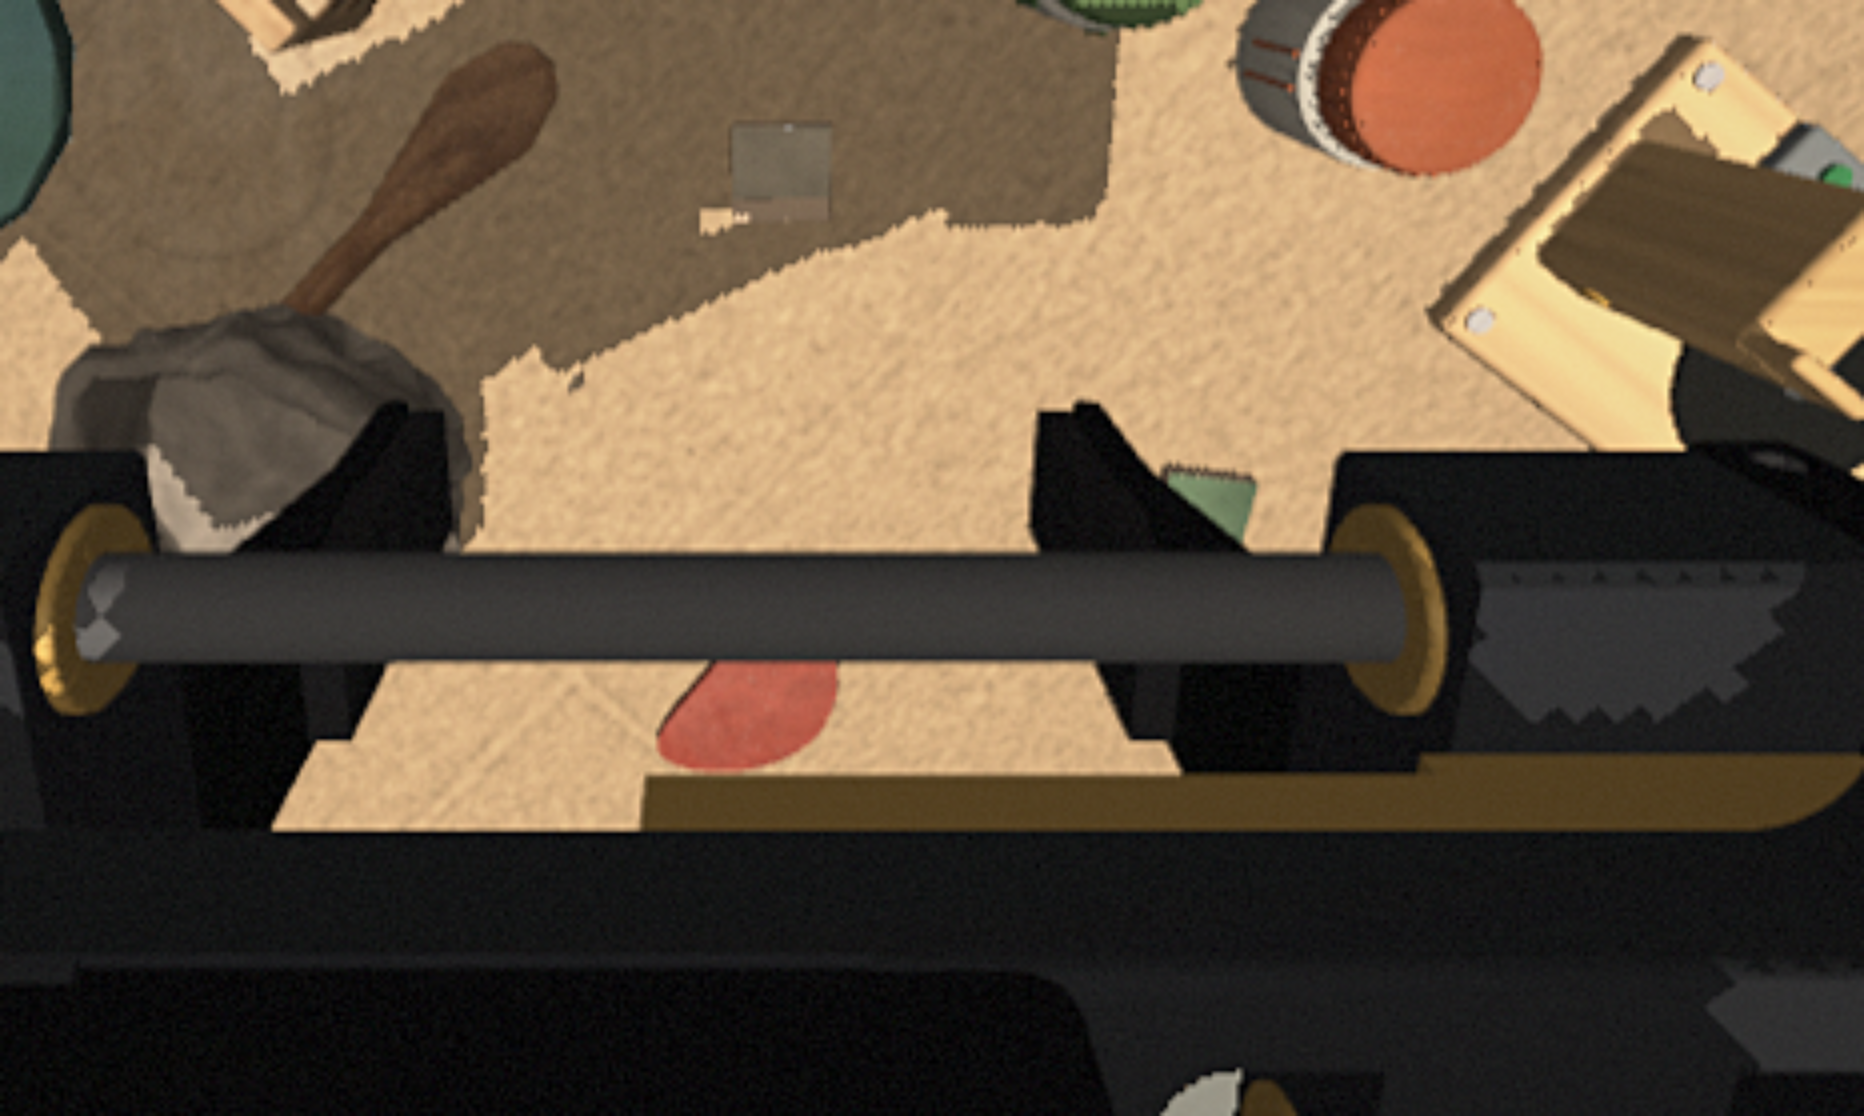

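The close view shows the cream tile squarely aligned with the gripper at crop (780,170). It has the glaze and bare-clay halves and is about 30 mm wide, the same size as the turquoise decoy, so I take it to be tile_c. Next I'll grasp it.

Emit:
{"api": "apply_moves", "payload": {
  "plan": [0.26,-0.08,-0.8,0,0,0,-0.8,0,0,0,-0.8,0,0,0,-0.4,0,0,0,0,0,0,0,0,0]
}}

```text
time_s: 10.95
position: [0.4356, -0.0188, 0.059]
tcp_rot: [[0.718, 0.696, 0.001], [0.696, -0.718, -0.0], [0.001, 0.001, -1.0]]
force: [0.4, 0.3, 0.7]
opening: 1.0
grasp_force: 0.0
```

Emit:
{"api": "apply_moves", "payload": {
  "plan": [0,0.01,-0.5,0,0,0,-0.4,0,0,0,-0.2,0,0,0,0,0,0,0,0,0]
}}

```text
time_s: 11.58
position: [0.4355, -0.0184, 0.004]
tcp_rot: [[0.718, 0.696, 0.001], [0.696, -0.718, -0.0], [0.001, 0.001, -1.0]]
force: [-0.4, 0.8, 0.7]
opening: 1.0
grasp_force: 0.0
```

Emit:
{"api": "apply_moves", "payload": {
  "plan": [0,0,0,0,0,0,0,0,0,0,0,0,0,0,0,0,0,0,0,0,0,0,0,0,0,0,0,0],
  "grip": 1
}}

```text
time_s: 12.45
position: [0.435, -0.0183, 0.0033]
tcp_rot: [[0.719, 0.696, -0.0], [0.696, -0.719, 0.0], [-0.0, -0.0, -1.0]]
force: [0.6, -0.4, 0.4]
opening: 0.336
grasp_force: 30.0
```

Emit:
{"api": "apply_moves", "payload": {
  "plan": [0,0,0.4,0,0,0,1,0,0,0,1,0,0,0,1,-0.5,0,0.5,0.8,-0.85,0.1,0.85,0,-0.85,0.1,0.85,0,-0.85,0.1,0.85,0,-0.85,0.1,0.82,0,-0.8,0,0,0,0,0,0,0,0]
}}

```text
time_s: 13.82
position: [0.4543, 0.1748, 0.213]
tcp_rot: [[0.999, -0.05, -0.001], [-0.05, -0.999, -0.001], [-0.001, 0.001, -1.0]]
force: [0.2, -0.5, -0.9]
opening: 0.333
grasp_force: 30.0
```

Emit:
{"api": "apply_moves", "payload": {
  "plan": [0,0,-0.7,0,0,0,-0.7,0,0,0,-0.6,0,0,0,-0.3,0,0,0,0,0,0,0,0,0]
}}

```text
time_s: 14.58
position: [0.4555, 0.1745, 0.0988]
tcp_rot: [[0.999, -0.052, 0.001], [-0.052, -0.999, 0.0], [0.001, -0.0, -1.0]]
force: [0.2, 0.0, 0.2]
opening: 0.333
grasp_force: 30.0
```

Emit:
{"api": "apply_moves", "payload": {
  "plan": [0,0,0,0,0,0,0,0,0,0,0,0,0,0,0,0],
  "grip": -0.2
}}

```text
time_s: 15.08
position: [0.4551, 0.1753, 0.0985]
tcp_rot: [[0.999, -0.051, 0.0], [-0.051, -0.999, 0.0], [0.0, -0.0, -1.0]]
force: [-0.5, -0.3, 0.5]
opening: 0.587
grasp_force: 0.0
```

Emit:
{"api": "apply_moves", "payload": {
  "plan": [0,0,0.8,0,0,0,1,0,0,-0.5,0.4,0,-0.1,-1,0,0,-0.1,-1,0,0,-0.1,-1,0,0,-0.1,-1,0,1,-0.1,-1,0,1,0,-1,0,1,0,-0.4,0,0.8,0,0,0,0,0,0,0,0],
  "grip": -1
}}

```text
time_s: 16.58
position: [0.4302, -0.1641, 0.2081]
tcp_rot: [[0.829, 0.56, -0.001], [0.56, -0.829, 0.001], [-0.0, -0.001, -1.0]]
force: [0.7, -0.1, -0.1]
opening: 1.0
grasp_force: 0.0
```

Run:
```python
from h import *
st=bot.read_state();pr(st["position"],st["tcp_rot"])
im,d,c=tiles(); cv2.imwrite("pics/w5.png",im[:,:,::-1]); P=cloud(d,c)
t=np.array([.4495,-.198])
m=(np.hypot(P[...,0]-t[0],P[...,1]-t[1])<.03)
m&=(P[...,2]>.0038)&(P[...,2]<.012); r=cv2.minAreaRect((P[m][:,:2]*1000).astype(np.float32)); pr([m.sum()],r[0],r[1],[r[2]],np.median(P[m],0))
```

```text
[0.4302, -0.1641, 0.2081] [[0.8287, 0.5596, -0.0009], [0.5596, -0.8287, 0.0011], [-0.0001, -0.0014, -1.0]]
tile_a_mid 0.81 [545.0] centre [449.6237, -199.3267] size [30.0412, 29.7637] [37.4634] rgb [101.1303, 101.7725, 78.3321]
tile_c_mid 0.69 [520.0] centre [449.1574, -199.6372] size [28.9083, 29.8289] [37.6798] rgb [102.075, 103.0346, 79.35]
[551.0] [449.3358, -198.8217] [30.3302, 29.6813] [36.6355] [0.4499, -0.1986, 0.0056]
```

View pics/w5.png

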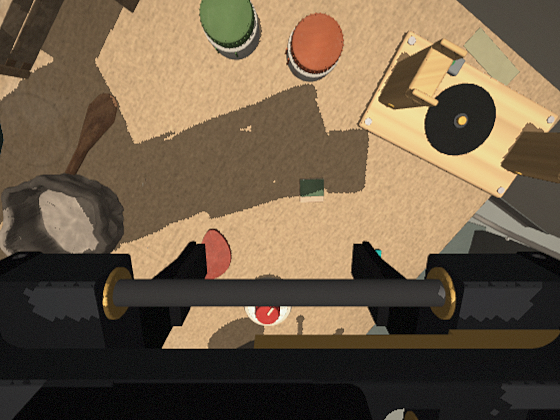

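Green tile at (312,187), nearly aligned with the gripper.

Emit:
{"api": "apply_moves", "payload": {
  "plan": [0.39,-0.7,-0.5,0.28,0,0,-1,0,0,0,-1,0,0,0,-0.5,0,0,0,0,0,0,0,0,0]
}}

```text
time_s: 17.48
position: [0.451, -0.2, 0.0591]
tcp_rot: [[0.799, 0.601, 0.001], [0.601, -0.799, -0.001], [0.0, 0.001, -1.0]]
force: [0.4, 0.6, 0.6]
opening: 0.996
grasp_force: 0.0
```

Emit:
{"api": "apply_moves", "payload": {
  "plan": [-0.02,0.01,-0.5,0,0,0,-0.4,0,0,0,-0.2,0,0,0,0,0,0,0,0,0]
}}

```text
time_s: 18.1
position: [0.4498, -0.2, 0.0042]
tcp_rot: [[0.799, 0.601, 0.001], [0.601, -0.799, -0.001], [0.0, 0.002, -1.0]]
force: [-0.4, 0.8, -0.1]
opening: 0.998
grasp_force: 0.0
```

Emit:
{"api": "apply_moves", "payload": {
  "plan": [0,0,0,0,0,0,0,0,0,0,0,0,0,0,0,0,0,0,0,0,0,0,0,0,0,0,0,0],
  "grip": 1
}}

```text
time_s: 18.98
position: [0.4492, -0.1997, 0.0033]
tcp_rot: [[0.799, 0.601, -0.0], [0.601, -0.799, 0.0], [-0.0, -0.0, -1.0]]
force: [-0.4, -0.2, -0.7]
opening: 0.335
grasp_force: 30.0
```

Emit:
{"api": "apply_moves", "payload": {
  "plan": [0,0,0.4,0,0,0,1,0,0,0,1,0,0,0,1,0,0,0.6,0.8,0,0,0,0,0]
}}

```text
time_s: 19.73
position: [0.4503, -0.1691, 0.2161]
tcp_rot: [[0.798, 0.602, 0.005], [0.602, -0.798, -0.003], [0.002, 0.006, -1.0]]
force: [1.2, 0.1, -0.9]
opening: 0.331
grasp_force: 30.0
```

Emit:
{"api": "apply_moves", "payload": {
  "plan": [0,0.9,0,0,0,0.9,0,-0.6,0,0.9,0,-0.8,0,0.9,0,-0.8,0,0.9,0,-0.9,0,0.9,0,-0.9,0,0.9,0,0,0,0.9,0,0,0.1,0.9,0,0,0,0,0,0,0,0,0,0]
}}

```text
time_s: 21.1
position: [0.4535, 0.2346, 0.212]
tcp_rot: [[0.999, -0.053, -0.003], [-0.053, -0.999, -0.001], [-0.003, 0.002, -1.0]]
force: [-0.0, -0.4, 0.0]
opening: 0.333
grasp_force: 30.0
```

Run:
```python
from h import *
im,d,c=shot("wrist","w6"); st=bot.read_state(); pr(st["position"],st["opening"])
```

```text
[0.4536, 0.2343, 0.2123] 0.3269
```

View pics/w6.png

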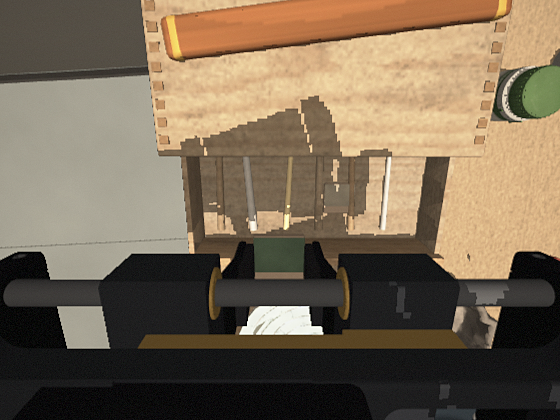

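The green tile is held between the pads at (280,255), and the first tile lies in the drawer at (335,195). I'll lower this one and release it.

Emit:
{"api": "apply_moves", "payload": {
  "plan": [0,0,-0.7,0,0,0,-0.7,0,0,0,-0.6,0,0,0,-0.3,0,0,0,0,0,0,0,0,0]
}}

```text
time_s: 21.9
position: [0.4551, 0.2352, 0.0992]
tcp_rot: [[0.999, -0.054, 0.002], [-0.054, -0.999, 0.0], [0.002, -0.001, -1.0]]
force: [0.9, -1.5, 0.5]
opening: 0.334
grasp_force: 30.0
```

Emit:
{"api": "apply_moves", "payload": {
  "plan": [0,0,0,0,0,0,0,0,0,0,0,0,0,0,0,0],
  "grip": -0.2
}}

```text
time_s: 22.4
position: [0.4543, 0.2354, 0.0984]
tcp_rot: [[0.999, -0.053, 0.0], [-0.053, -0.999, 0.0], [0.0, -0.0, -1.0]]
force: [0.6, -0.4, -0.4]
opening: 0.59
grasp_force: 0.0
```

Emit:
{"api": "apply_moves", "payload": {
  "plan": [0,0,0.8,0,0,0,1,0,-0.6,-0.3,0.4,0,-0.6,-0.3,0,0,-0.7,0,0,0,0,0,0,0,0,0,0,0],
  "grip": 1
}}

```text
time_s: 23.28
position: [0.3604, 0.2057, 0.2087]
tcp_rot: [[0.999, -0.053, 0.002], [-0.053, -0.999, 0.0], [0.002, -0.001, -1.0]]
force: [-0.9, 0.6, 0.6]
opening: 0.015
grasp_force: 0.0
```

Run:
```python
from h import *
st=bot.read_state(); pr(st["position"],st["opening"])
im,d,c=shot("wrist","w7"); P=cloud(d,c)
m=(P[...,2]>.118)&(P[...,2]<.135)&(P[...,1]>.1)&(P[...,1]<.3)&(P[...,0]<.45)&(P[...,0]>.36); pr("front wall",[m.sum()],np.percentile(P[m],[1,50,99],axis=0))
im,d,c=shot("top","top2"); tiles()
```

```text
[0.3604, 0.2057, 0.2087] 0.0149
front wall [2850.0] [[0.3998, 0.1021, 0.1189], [0.4087, 0.1962, 0.1294], [0.4168, 0.2979, 0.1312]]
tile_a_mid 0.72 [1144.0] centre [459.0382, 245.5713] size [38.5852, 38.1964] [86.9228] rgb [132.7867, 137.8129, 104.9222]
tile_a_mid 0.46 [2020.0] centre [532.0479, -46.3635] size [88.4261, 31.8947] [86.9167] rgb [80.3376, 82.3, 63.7505]
tile_c_mid 0.8 [949.0] centre [459.9314, 170.7492] size [38.7745, 31.2692] [1.003] rgb [161.6217, 142.7608, 116.7197]
```

View pics/w7.png

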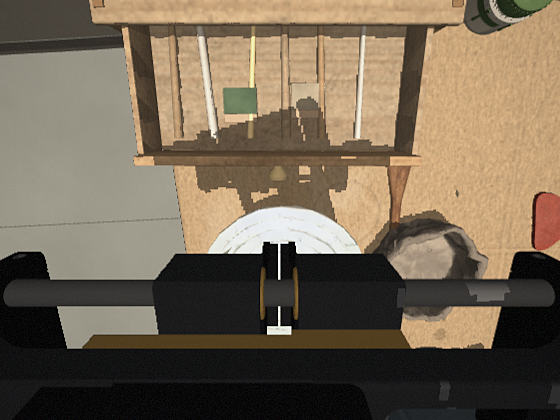

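Both tiles lie in the drawer, the green one at (240,100) and the cream one at (304,97). Next I'll push the drawer shut by the knob with the fingers closed.

Emit:
{"api": "apply_moves", "payload": {
  "plan": [0.1,0,-0.8,0,0,0,-0.8,0,0,0,-0.5,0,0,0,-0.1,0,0,0,0,0,0,0,0,0]
}}

```text
time_s: 24.28
position: [0.3651, 0.2056, 0.0991]
tcp_rot: [[0.999, -0.054, 0.002], [-0.054, -0.999, 0.001], [0.002, -0.001, -1.0]]
force: [-0.3, 0.7, -0.1]
opening: 0.003
grasp_force: 0.0
```

Emit:
{"api": "apply_moves", "payload": {
  "plan": [0.25,-0.013,0,0,0.25,-0.013,0,0,0.25,-0.013,0,0,0.25,-0.013,0,0,0.25,-0.013,0,0,0.25,-0.013,0,0,0.25,-0.013,0,0,0.25,-0.013,0,0,0,0,0,0,0,0,0,0]
}}

```text
time_s: 25.52
position: [0.464, 0.2001, 0.0982]
tcp_rot: [[0.999, -0.054, -0.0], [-0.054, -0.999, -0.0], [-0.0, 0.0, -1.0]]
force: [-0.6, -0.2, -0.2]
opening: 0.002
grasp_force: 0.0
```

Emit:
{"api": "apply_moves", "payload": {
  "plan": [0.1,-0.005,0,0,0.1,-0.005,0,0,0.08,0,0,0,0,0,0,0,0,0,0,0]
}}

```text
time_s: 26.15
position: [0.4784, 0.1997, 0.0983]
tcp_rot: [[0.999, -0.054, 0.0], [-0.054, -0.999, 0.0], [0.0, -0.0, -1.0]]
force: [0.3, 0.0, 0.4]
opening: 0.004
grasp_force: 0.1
```

Run:
```python
from h import *
st=bot.read_state(); pr(st["position"],st["force"])
im,d,c=shot("wrist","w8"); P=cloud(d,c)
m=(P[...,2]>.085)&(P[...,2]<.112)&(P[...,1]>.15)&(P[...,1]<.25)&(P[...,0]>.44)&(P[...,0]<.4985); pr([m.sum()], np.percentile(P[m],[1,50,99],axis=0) if m.sum() else [])
```

```text
[0.4784, 0.1997, 0.0983] [0.2821, 0.0422, 0.3724]
[244.0] [[0.4869, 0.1909, 0.101], [0.4878, 0.2001, 0.1073], [0.4905, 0.2086, 0.1119]]
```

Emit:
{"api": "apply_moves", "payload": {
  "plan": [0.05,0,0,0,0,0,0,0,0.04,0,0,0,0,0,0,0]
}}

```text
time_s: 26.7
position: [0.4792, 0.1995, 0.0979]
tcp_rot: [[0.999, -0.054, -0.007], [-0.054, -0.999, -0.001], [-0.007, 0.001, -1.0]]
force: [-8.1, 1.0, 4.4]
opening: 0.006
grasp_force: 3.4
```

Emit:
{"api": "apply_moves", "payload": {
  "plan": [0.04,0,0,0,0,0,0,0,0,0,0,0]
}}

```text
time_s: 27.08
position: [0.4793, 0.1995, 0.0978]
tcp_rot: [[0.999, -0.053, -0.011], [-0.053, -0.999, -0.001], [-0.011, 0.002, -1.0]]
force: [-10.6, 1.0, 6.6]
opening: 0.006
grasp_force: 4.7
```

The drawer stopped hard against its end (10 N), so it's shut. I'll retreat and go towards the green jar.

Emit:
{"api": "apply_moves", "payload": {
  "plan": [-0.4,0,0,0,0,0,1,0,0,0,1,0,0,-0.6,0.8,1,0.1,-0.8,0,1,0.1,-0.8,0,1,0.1,-0.8,0,1,0.1,-0.8,0,1,0.1,-0.8,0,0.8,0,0,0,0,0,0,0,0],
  "grip": -0.75
}}

```text
time_s: 28.45
position: [0.4902, -0.0303, 0.2384]
tcp_rot: [[0.576, 0.817, 0.001], [0.817, -0.576, 0.0], [0.001, 0.001, -1.0]]
force: [0.3, -0.4, -0.7]
opening: 0.873
grasp_force: 0.0
```

Run:
```python
from h import *
def rect(P,x0,x1,y0,y1,z0,z1,n):
    x,y,z=P[...,0],P[...,1],P[...,2]; m=(x>x0)&(x<x1)&(y>y0)&(y<y1)&(z>z0)&(z<z1)
    if m.sum()<8: print(n,m.sum()); return
    q=(P[m][:,:2]*1000).astype(np.float32); r=cv2.minAreaRect(q); pr(n,[m.sum()],r[0],r[1],[r[2]],cv2.minEnclosingCircle(q)[0])
st=bot.read_state();pr(st["position"],st["tcp_rot"])
im,d,c=shot("wrist","w9"); P=cloud(d,c)
rect(P,.5,.6,-.075,.02,.063,.072,"green w"); rect(P,.53,.62,-.155,-.07,.063,.072,"rust w")
im,d,c=shot("top","top3"); P=cloud(d,c)
rect(P,.5,.6,-.075,.02,.063,.072,"green t"); rect(P,.53,.62,-.155,-.07,.063,.072,"rust t"); rect(P,.54,.64,.06,.325,.148,.157,"bar t")
# black pad
x,y,z=P[...,0],P[...,1],P[...,2]; m=(im.max(-1)<60)&(x>.54)&(x<.69)&(y>-.36)&(y<-.22)&(z<.03)&(z>.005)
q=(P[m][:,:2]*1000).astype(np.float32); pr("pad",[len(q)],cv2.minAreaRect(q)[0],cv2.minEnclosingCircle(q)[0],cv2.minEnclosingCircle(q)[1])
w=(z>.2)&(z<.5)&(y<-.1)&(y>-.4)&(x>.65); pr("wall",[w.sum()],np.percentile(x[w],[1,50]) if w.sum() else [])
w=(z>.18)&(z<.4)&(y<.15)&(y>-.1)&(x>.55)&(x<.71); pr("sharp",np.nanpercentile(P[w],[1,99],axis=0))
```

```text
[0.4902, -0.0303, 0.2384] [[0.576, 0.8175, 0.0012], [0.8175, -0.576, 0.0], [0.0007, 0.001, -1.0]]
green w [1398.0] [544.3172, -26.9742] [46.0978, 47.4078] [54.5955] [544.4303, -27.5996]
rust w [1248.0] [571.525, -108.4829] [46.7861, 47.3088] [41.498] [571.5802, -108.5726]
green t 0
rust t 0
bar t [1164.0] [594.5153, 216.0628] [26.2622, 179.5012] [3.6344] [595.9751, 216.0518]
pad [790.0] [612.8594, -290.3483] [613.7034, -289.6073] 38.5374
wall [19485.0] [0.7058, 0.7145]
sharp [[0.5601, -0.0868, 0.2003], [0.7095, 0.1062, 0.3515]]
```

Emit:
{"api": "apply_moves", "payload": {
  "plan": [0.55,0.03,0,0,0.55,0.03,-0.7,0,0,0,-1,0,0,0,-1,0,0,0,0,0,0,0,0,0]
}}

```text
time_s: 29.3
position: [0.5459, -0.0269, 0.1046]
tcp_rot: [[0.574, 0.819, 0.002], [0.819, -0.574, -0.001], [0.001, 0.002, -1.0]]
force: [0.2, 0.2, 0.4]
opening: 0.878
grasp_force: 0.0
```

Emit:
{"api": "apply_moves", "payload": {
  "plan": [-0.02,-0.01,-0.5,0,0,0,-0.5,0,0,0,-0.5,0,0,0,0,0,0,0,0,0]
}}

```text
time_s: 29.92
position: [0.5455, -0.0281, 0.0304]
tcp_rot: [[0.574, 0.819, 0.004], [0.819, -0.574, -0.001], [0.001, 0.004, -1.0]]
force: [-0.3, -0.1, 0.5]
opening: 0.874
grasp_force: 0.0
```

Emit:
{"api": "apply_moves", "payload": {
  "plan": [0,0,0,0,0,0,0,0,0,0,0,0,0,0,0,0,0,0,0,0],
  "grip": 1
}}

```text
time_s: 30.55
position: [0.5445, -0.0282, 0.0288]
tcp_rot: [[0.575, 0.818, 0.002], [0.818, -0.575, -0.001], [0.001, 0.002, -1.0]]
force: [0.6, -1.3, 5.0]
opening: 0.596
grasp_force: 30.0
```

Emit:
{"api": "apply_moves", "payload": {
  "plan": [0,0,0.2,0,0,0,0.2,0,0,0,0,0,0,0,0,0]
}}

```text
time_s: 31.05
position: [0.5435, -0.0277, 0.0483]
tcp_rot: [[0.575, 0.818, -0.0], [0.818, -0.575, 0.0], [-0.0, -0.0, -1.0]]
force: [0.8, 0.1, -2.9]
opening: 0.599
grasp_force: 30.0
```

Run:
```python
from h import *
pr(bot.read_state()["position"],bot.read_state()["opening"])
im,d,c=shot("wrist","w10"); im2,_,_=shot("side","s10")
s=cv2.resize(im2[180:300,200:360,::-1],(400,300)); cv2.imwrite("pics/c10.png",np.hstack([cv2.resize(im[:,:,::-1],(400,300)),s]))
```

```text
[0.5435, -0.0277, 0.0483] 0.5993
```

View pics/c10.png

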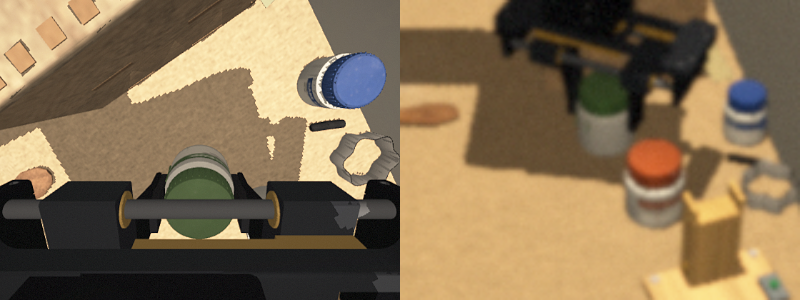

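The jar is held upright in the gripper, centre of the left panel, and is clear of the table. Next I'll carry it to the dock.

Emit:
{"api": "apply_moves", "payload": {
  "plan": [0,0,0.8,0,0,-0.2,0.8,0,0,-0.7,0.5,0,0.1,-0.8,0.1,0,0.2,-0.8,0,-0.6,0.3,-0.8,0,-0.8,0.4,-0.8,0,-0.8,0.4,-0.8,0,-0.8,0,-0.34,0,0,0,0,0,0,0,0,0,0]
}}

```text
time_s: 32.52
position: [0.6126, -0.288, 0.1577]
tcp_rot: [[0.906, 0.422, -0.002], [0.422, -0.906, 0.002], [-0.001, -0.003, -1.0]]
force: [-0.0, -0.1, -1.4]
opening: 0.598
grasp_force: 30.0
```

Run:
```python
from h import *
st=bot.read_state();pr(st["position"],st["tcp_rot"][0],st["opening"])
im,d,c=shot("wrist","w11"); P=cloud(d,c)
x,y,z=P[...,0],P[...,1],P[...,2]; t=np.array(st["position"])
g=(im[...,1]>im[...,0]*1.15)&(im[...,1]>im[...,2]*1.15)&(np.hypot(x-t[0],y-t[1])<.05)&(abs(z-t[2])<.08)
pr("lid",[g.sum()],np.percentile(P[g],[2,50,98],axis=0)); q=P[g&(z>np.percentile(z[g],60)-.003)]; pr(cv2.minEnclosingCircle((q[:,:2]*1000).astype(np.float32)))if 0 else pr(cv2.minEnclosingCircle((q[:,:2]*1000).astype(np.float32))[0],[cv2.minEnclosingCircle((q[:,:2]*1000).astype(np.float32))[1]])
def rect(P,x0,x1,y0,y1,z0,z1,n):
    m=(x>x0)&(x<x1)&(y>y0)&(y<y1)&(z>z0)&(z<z1)
    if m.sum()<8: print(n,m.sum()); return
    q=(P[m][:,:2]*1000).astype(np.float32); r=cv2.minAreaRect(q); pr(n,[m.sum()],r[0],r[1],[r[2]])
rect(P,.55,.65,-.25,-.15,.103,.112,"postL"); rect(P,.55,.68,-.42,-.33,.103,.112,"postR")
m=(im.max(-1)<60)&(x>.54)&(x<.69)&(y>-.36)&(y<-.22)&(z<.018)&(z>.011);q=(P[m][:,:2]*1000).astype(np.float32); pr("pad",[len(q)],*( [q.min(0),q.max(0)] if len(q) else []))
```

```text
[0.6126, -0.288, 0.1577] [0.9064, 0.4224, -0.0023] 0.5985
lid [5284.0] [[0.5916, -0.3102, 0.1655], [0.6224, -0.2842, 0.1954], [0.6358, -0.2601, 0.2163]]
[622.6159, -282.7808] [37.2452]
postL [459.0] [599.3076, -206.2946] [46.4661, 23.5109] [8.2813]
postR [226.0] [628.4267, -366.592] [22.2078, 45.9097] [76.0084]
pad [2573.0] [582.7469, -328.92] [650.7642, -251.3843]
```

View pics/w11.png

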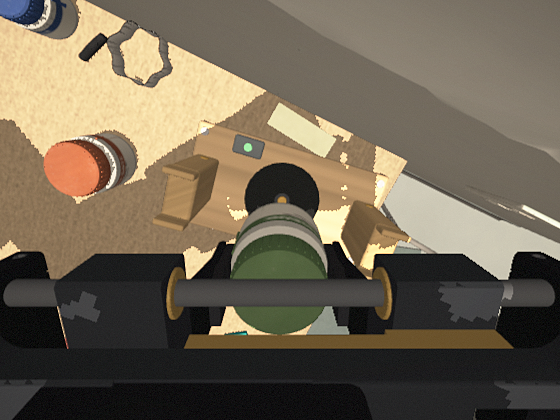

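The jar hangs over the dock between the posts. The pad is visible at (283,200) and the rust jar at (80,165) is untouched. I'll lower the jar now.

Emit:
{"api": "apply_moves", "payload": {
  "plan": [0,-0.04,-0.6,0,0,0,-0.6,0,0,0,-0.6,0,0,0,-0.34,0,0,0,0,0,0,0,0,0]
}}

```text
time_s: 33.33
position: [0.6147, -0.2921, 0.0525]
tcp_rot: [[0.907, 0.422, 0.002], [0.422, -0.907, -0.001], [0.001, 0.002, -1.0]]
force: [0.3, -0.2, -2.1]
opening: 0.599
grasp_force: 30.0
```

Emit:
{"api": "apply_moves", "payload": {
  "plan": [-0.04,0.03,-0.06,0,0,0,-0.04,0,0,0,-0.04,0,0,0,0,0,0,0,0,0]
}}

```text
time_s: 33.95
position: [0.6118, -0.2904, 0.0443]
tcp_rot: [[0.907, 0.421, 0.0], [0.421, -0.907, -0.0], [0.0, 0.0, -1.0]]
force: [0.1, 1.1, -2.1]
opening: 0.596
grasp_force: 30.0
```

Emit:
{"api": "apply_moves", "payload": {
  "plan": [0,0,-0.02,0,0,0,0,0,0,0,-0.01,0,0,0,0,0]
}}

```text
time_s: 34.45
position: [0.6119, -0.2904, 0.0438]
tcp_rot: [[0.907, 0.421, 0.0], [0.421, -0.907, -0.0], [0.0, 0.0, -1.0]]
force: [-0.9, 0.7, 3.8]
opening: 0.598
grasp_force: 30.0
```

Emit:
{"api": "apply_moves", "payload": {
  "plan": [0,0,0,0,0,0,0,0,0,0,0,0,0,0,0,0],
  "grip": -0.7
}}

```text
time_s: 34.95
position: [0.6117, -0.2904, 0.0425]
tcp_rot: [[0.907, 0.421, -0.0], [0.421, -0.907, 0.0], [-0.0, -0.0, -1.0]]
force: [-0.2, -1.2, 0.3]
opening: 0.842
grasp_force: 0.0
```

Emit:
{"api": "apply_moves", "payload": {
  "plan": [0,0,0.5,0,0,0,1,0,0,0,1,0,-0.6,0,0.6,0,-0.6,0,0,0,0,0,0,0,0,0,0,0]
}}

```text
time_s: 35.83
position: [0.5524, -0.2906, 0.1977]
tcp_rot: [[0.907, 0.421, 0.001], [0.421, -0.907, -0.0], [0.001, 0.001, -1.0]]
force: [-0.6, -0.3, 0.2]
opening: 0.85
grasp_force: 0.0
```

Run:
```python
from h import *
st=bot.read_state();pr(st["position"],st["tcp_rot"][0])
for n in ("wrist","side"):
    im,d,c=shot(n); P=cloud(d,c); x,y,z=P[...,0],P[...,1],P[...,2]
    m=(x>.56)&(x<.66)&(y>-.335)&(y<-.245)&(z>.076)&(z<.092); q=(P[m][:,:2]*1000).astype(np.float32)
    pr(n,[m.sum()],"lid",cv2.minAreaRect(q)[0],cv2.minAreaRect(q)[1],cv2.minEnclosingCircle(q)[0],np.median(P[m],0),z[m].std())
    A=np.c_[P[m][:,:2],np.ones(m.sum())]; pr("tilt",np.linalg.lstsq(A,P[m][:,2],rcond=None)[0])
    for n2,b in (("L",(.55,.65,-.25,-.15)),("R",(.56,.69,-.42,-.335))):
        m=(x>b[0])&(x<b[1])&(y>b[2])&(y<b[3])&(z>.1)&(z<.112); r=cv2.minAreaRect((P[m][:,:2]*1000).astype(np.float32)); pr("post",n2,[m.sum()],r[0],r[1],[r[2]])
```

```text
[0.5524, -0.2906, 0.1977] [0.907, 0.4212, 0.001]
wrist [2144.0] lid [611.5017, -290.2603] [47.5685, 48.2179] [611.5767, -290.3054] [0.6124, -0.2895, 0.0817] 0.0011
tilt [0.0113, 0.0064, 0.0764]
post L [399.0] [599.3052, -206.3162] [45.9407, 23.696] [8.4969]
post R [354.0] [624.3748, -373.8277] [45.9436, 24.1149] [8.4499]
side [408.0] lid [612.4528, -293.5824] [47.9751, 48.7863] [612.593, -293.4863] [0.6112, -0.2957, 0.0828] 0.0023
tilt [0.0363, 0.058, 0.0774]
post L [35.0] [579.7417, -211.5532] [5.8826, 25.6297] [7.0974]
post R [100.0] [624.7203, -376.9796] [47.7056, 25.3135] [8.439]
```

The jar stands at (0.6115, -0.290) with its lid top level at 0.082, and the midpoint of the posts is (0.612, -0.290), so it's centred. Next is the bar.

Emit:
{"api": "apply_moves", "payload": {
  "plan": [-1,0,1,0,-1,1,1,0.85,0,1,0,1,0,1,0,1,0,1,0,1,0,1,0,1,0,1,0,1,0,1,0,1,0.5,1,0,0,0.7,1,0,0,0.8,0,0,0,0,0,0,0],
  "grip": -0.4
}}

```text
time_s: 37.42
position: [0.5746, 0.147, 0.2772]
tcp_rot: [[-0.062, 0.998, 0.002], [0.998, 0.062, -0.0], [-0.0, 0.002, -1.0]]
force: [-0.8, -0.9, 0.2]
opening: 0.703
grasp_force: 0.0
```

```bash
cat > bar.py <<'E'
from h import *
st=bot.read_state();pr(st["position"],st["tcp_rot"][0],st["opening"])
im,d,c=shot("wrist","wb"); P=cloud(d,c); x,y,z=P[...,0],P[...,1],P[...,2]
m=(x>.52)&(x<.68)&(y>.05)&(y<.33)&(z>.147)&(z<.158)&(im[...,0]>1.4*im[...,2].astype(float))
q=(P[m][:,:2]*1000).astype(np.float32);r=cv2.minAreaRect(q); pr("bar",[m.sum()],r[0],r[1],[r[2]],np.median(P[m],0))
for r in bot.pinpoint("wrist","bar_mid"): pr(r["p"],r["xy"],at_z(r["xy"],c,.145))
im,d,c=shot("top"); P=cloud(d,c); x,y,z=P[...,0],P[...,1],P[...,2]
w=(z>.15)&(z<.4)&(y<-.15)&(y>-.36)&(x>.66); A=P[w]; pr("wall x by z",*[np.median(A[abs(A[:,2]-h)<.02][:,0]) for h in (.18,.25,.35)])
E
python3 bar.py
```

```text
[0.5746, 0.147, 0.2772] [-0.0615, 0.9981, 0.0017] 0.7033
bar [6544.0] [594.9941, 191.9384] [26.2155, 228.1984] [3.5143] [0.5938, 0.2106, 0.152]
0.88 [0.5396, 0.3767] [0.5943, 0.1927, 0.145]
wall x by z 0.7205 0.715 0.7143
```

Emit:
{"api": "apply_moves", "payload": {
  "plan": [0.19,0.7,0,0,0.19,0.7,-0.5,0,0,0,-0.5,0,0,0,-0.6,0,0,0,0,0,0,0,0,0]
}}

```text
time_s: 38.33
position: [0.5908, 0.2155, 0.1993]
tcp_rot: [[-0.059, 0.998, 0.001], [0.998, 0.059, 0.0], [0.0, 0.001, -1.0]]
force: [-0.7, 0.1, 0.9]
opening: 0.699
grasp_force: 0.0
```

Emit:
{"api": "apply_moves", "payload": {
  "plan": [0.05,0.02,-0.5,0,0,0,-0.4,0,0,0,-0.24,0,0,0,0,0,0,0,0,0]
}}

```text
time_s: 38.95
position: [0.5938, 0.2168, 0.1423]
tcp_rot: [[-0.06, 0.998, 0.002], [0.998, 0.06, 0.0], [0.0, 0.002, -1.0]]
force: [0.4, 0.0, 0.4]
opening: 0.696
grasp_force: 0.0
```

Emit:
{"api": "apply_moves", "payload": {
  "plan": [0,0,0,0,0,0,0,0,0,0,0,0,0,0,0,0,0,0,0,0,0,0,0,0],
  "grip": 1
}}

```text
time_s: 39.7
position: [0.5931, 0.2168, 0.1411]
tcp_rot: [[-0.06, 0.998, 0.0], [0.998, 0.06, 0.0], [0.0, 0.0, -1.0]]
force: [1.1, -0.7, 1.4]
opening: 0.293
grasp_force: 30.0
```

Emit:
{"api": "apply_moves", "payload": {
  "plan": [0,0,0.6,0,-0.5,0,0.4,0,-1,0,0.5,0,-0.7,0,0.5,0,0,-0.6,0,0,0,-0.9,0,0,0,-0.9,0,0,0,-0.9,0,0,0,-0.9,0,0,0,-0.9,0,0,0,0,0,0]
}}

```text
time_s: 41.08
position: [0.4832, -0.041, 0.241]
tcp_rot: [[-0.055, 0.998, 0.0], [0.998, 0.055, -0.001], [-0.001, 0.0, -1.0]]
force: [-0.4, -0.1, -0.8]
opening: 0.296
grasp_force: 30.0
```

Emit:
{"api": "apply_moves", "payload": {
  "plan": [0,-0.9,0,0.2,0,-0.9,0,0.2,0,-0.9,0,0.13,0,-0.9,0,0,0,-0.9,0,0,0.6,0,0,0,0.7,0,-0.5,0,0.7,0,-0.6,0,0.2,0,0,0,0,0,0,0,0,0,0,0]
}}

```text
time_s: 42.45
position: [0.5925, -0.2631, 0.1874]
tcp_rot: [[-0.152, 0.988, 0.001], [0.988, 0.152, -0.001], [-0.001, 0.0, -1.0]]
force: [-0.2, 0.3, -0.6]
opening: 0.294
grasp_force: 30.0
```

```bash
cat > fit.py <<'E'
from h import *
st=bot.read_state();pr(st["position"],st["tcp_rot"][0],st["opening"]); tz=st["position"][2]
for n in ("wrist","top","side"):
    im,d,c=shot(n,"f_"+n); P=cloud(d,c); x,y,z=P[...,0],P[...,1],P[...,2]
    bz=tz-.0035+.014
    m=(x>.53)&(x<.69)&(y>-.43)&(y<-.15)&(abs(z-bz)<.006)&(im[...,0]>1.5*im[...,2].astype(float))
    if m.sum()<20: print(n,m.sum()); continue
    q=(P[m][:,:2]*1000).astype(np.float32);r=cv2.minAreaRect(q); pr(n,"bar",[m.sum()],r[0],r[1],[r[2]],"z",np.percentile(z[m],[5,50,95]))
    A=np.c_[P[m][:,:2],np.ones(m.sum())]; pr("tilt",np.linalg.lstsq(A,P[m][:,2],rcond=None)[0][:2])
E
python3 fit.py
```

```text
[0.5925, -0.2631, 0.1874] [-0.1518, 0.9884, 0.0006] 0.2936
wrist bar [9917.0] [588.5431, -241.311] [43.5345, 133.5805] [8.3139] z [0.1962, 0.1983, 0.1994]
tilt [-0.0038, -0.0006]
top bar [429.0] [596.5824, -286.367] [26.2142, 226.9155] [8.9926] z [0.1952, 0.1982, 0.2004]
tilt [0.0395, 0.0041]
side bar [1064.0] [605.2355, -321.7998] [44.7236, 169.9091] [12.7982] z [0.1939, 0.1995, 0.2017]
tilt [0.0909, 0.0179]
```

View pics/f_wrist.png

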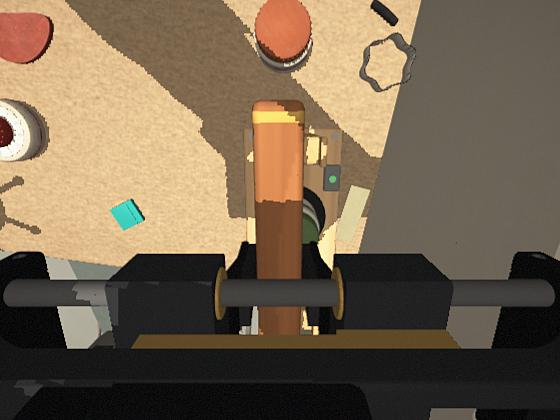

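The bar is held level at (278,200) in the view, lined up with the dock. Next I'll shift it over the notches.

Emit:
{"api": "apply_moves", "payload": {
  "plan": [0.29,-0.05,0,0,0,0,-0.5,0,0,0,-0.5,0,0,0,-0.3,0,0,0,0,0,0,0,0,0]
}}

```text
time_s: 43.35
position: [0.6081, -0.2663, 0.1221]
tcp_rot: [[-0.152, 0.988, 0.002], [0.988, 0.152, -0.001], [-0.001, 0.001, -1.0]]
force: [0.3, -0.4, -1.2]
opening: 0.296
grasp_force: 30.0
```

```bash
python3 fit.py
python3 - <<'E'
import cv2,numpy as np
a=cv2.imread("pics/f_wrist.png")[80:350,180:420]; b=cv2.imread("pics/f_side.png")[240:390,280:410]
cv2.imwrite("pics/ff.png",np.hstack([cv2.resize(a,(400,450)),cv2.resize(b,(390,450))]))
E
```

```text
[0.6081, -0.2663, 0.1221] [-0.1515, 0.9884, 0.0017] 0.2956
wrist bar [9940.0] [603.8864, -245.0086] [43.3278, 134.5644] [9.4806] z [0.1309, 0.133, 0.1341]
tilt [-0.0007, -0.0007]
top bar [258.0] [612.311, -282.8549] [25.7769, 213.9903] [9.4995] z [0.1296, 0.133, 0.1351]
tilt [0.0132, -0.0011]
side bar [1005.0] [621.2354, -327.8609] [43.6506, 162.3903] [12.9177] z [0.1292, 0.1346, 0.1372]
tilt [0.0701, 0.0149]
```

View pics/ff.png

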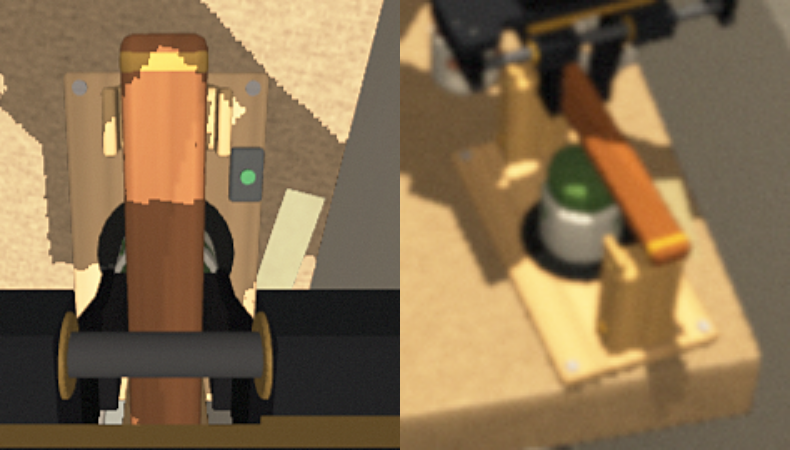

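The bar sits centred between the lips of the notches in both views. I'll lower it.

Emit:
{"api": "apply_moves", "payload": {
  "plan": [0,0,-0.2,0,0,0,-0.2,0,0,0,-0.08,0,0,0,0,0,0,0,0,0]
}}

```text
time_s: 44.12
position: [0.6076, -0.2659, 0.0971]
tcp_rot: [[-0.152, 0.988, 0.0], [0.988, 0.152, -0.0], [-0.0, 0.0, -1.0]]
force: [-0.5, -0.4, -0.8]
opening: 0.293
grasp_force: 30.0
```

Emit:
{"api": "apply_moves", "payload": {
  "plan": [0,0,-0.03,0,0,0,0,0,0,0,-0.02,0,0,0,0,0]
}}

```text
time_s: 44.62
position: [0.6074, -0.2657, 0.0945]
tcp_rot: [[-0.152, 0.988, -0.0], [0.988, 0.152, 0.0], [0.0, -0.0, -1.0]]
force: [-0.3, -0.8, -0.7]
opening: 0.292
grasp_force: 30.0
```

Emit:
{"api": "apply_moves", "payload": {
  "plan": [0,0,-0.02,0,0,0,0,0,0,0,0,0]
}}

```text
time_s: 45.0
position: [0.6076, -0.2658, 0.0941]
tcp_rot: [[-0.152, 0.988, 0.0], [0.988, 0.152, -0.0], [-0.0, 0.0, -1.0]]
force: [-0.9, 0.9, 3.2]
opening: 0.294
grasp_force: 30.0
```

Emit:
{"api": "apply_moves", "payload": {
  "plan": [0,0,0,0,0,0,0,0,0,0,0,0,0,0,0,0],
  "grip": -0.1
}}

```text
time_s: 45.5
position: [0.6074, -0.2658, 0.0934]
tcp_rot: [[-0.152, 0.988, -0.0], [0.988, 0.152, 0.0], [0.0, -0.0, -1.0]]
force: [-0.1, 0.4, 0.2]
opening: 0.539
grasp_force: 0.0
```

Emit:
{"api": "apply_moves", "payload": {
  "plan": [0,0,0.3,0,0,0,0.6,0,0,0,0.8,0,-1,0,0.6,0,-1,0,0,0,-1,0.5,0,0,0,0.6,0,0,0,0.6,0,0,0,0,0,0,0,0,0,0]
}}

```text
time_s: 46.75
position: [0.4582, -0.1816, 0.2094]
tcp_rot: [[-0.152, 0.988, 0.002], [0.988, 0.152, -0.002], [-0.002, 0.002, -1.0]]
force: [-0.2, -0.3, 0.6]
opening: 0.555
grasp_force: 0.0
```

Run:
```python
from h import *
st=bot.read_state();pr(st["position"],st["time_s"])
for n in ("top","side"):
    im,d,c=shot(n,"e_"+n); P=cloud(d,c); x,y,z=P[...,0],P[...,1],P[...,2]
    m=(x>.53)&(x<.69)&(y>-.43)&(y<-.15)&(abs(z-.106)<.008)&(im[...,0]>2*im[...,2].astype(float))
    q=(P[m][:,:2]*1000).astype(np.float32);r=cv2.minAreaRect(q); pr(n,"bar",[m.sum()],r[0],r[1],[r[2]],"z",np.percentile(z[m],[5,50,95]))
    m=(z>.09)&(z<.112)&(y>.18)&(y<.22)&(x>.46)&(x<.4985); pr("knob",[m.sum()],np.percentile(P[m],[2,50],axis=0) if m.sum() else [])
    for t in ("tile_a_mid","tile_c_mid","drawer_knob"):
        for r in bot.pinpoint(n,t): pr(t,r["p"],at_z(r["xy"],c,.1 if t[0]=="d" else .006))
a=cv2.imread("pics/e_top.png")[120:380,60:440]; b=cv2.imread("pics/e_side.png")[100:400,220:410]
cv2.imwrite("pics/ee.png",np.hstack([cv2.resize(a,(500,400)),cv2.resize(b,(270,400))]))
```

```text
[0.4582, -0.1816, 0.2094] 46.75
top bar [1167.0] [612.4556, -289.9823] [46.1178, 229.2132] [8.6358] z [0.1019, 0.1049, 0.1075]
knob [38.0] [[0.4899, 0.1929, 0.0995], [0.4938, 0.1986, 0.1053]]
tile_a_mid 0.51 [0.6148, -0.2941, 0.006]
tile_a_mid 0.33 [0.5866, 0.1977, 0.006]
tile_c_mid 0.17 [0.5121, 0.2332, 0.006]
drawer_knob 0.63 [0.4935, 0.2003, 0.1]
side bar [1495.0] [612.2355, -293.2551] [46.7157, 232.0901] [8.4349] z [0.1003, 0.1062, 0.1089]
knob [0.0] []
tile_c_mid 0.54 [0.4162, -0.3212, 0.006]
drawer_knob 0.57 [0.5603, 0.0527, 0.1]
```

View pics/ee.png

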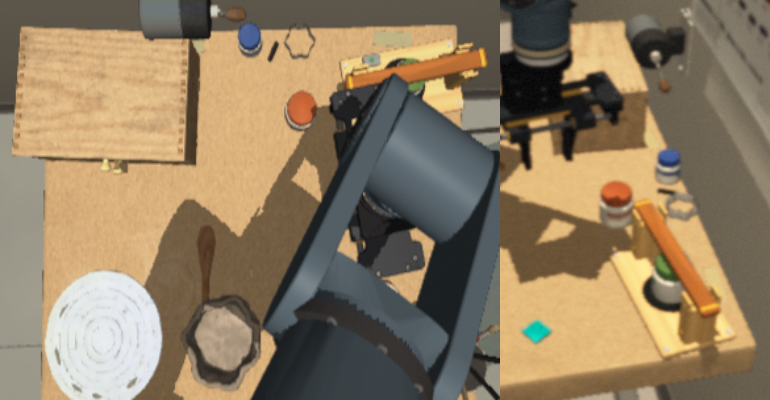

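The final view shows the bar in both notches, the jar under it, the drawer shut, the rust jar untouched, and only the turquoise decoy left on the table.

```bash
python3 -c "
from rig import bot
print(bot.hand_in())"
```

```text
the job is handed in; nothing more can be done
None
```

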